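Find the full reagent bottle by its weight

ROBOT

A 6-joint arm with a two-finger parallel gripper is mounted at the origin on a cart in front of the work surface, level with it; the furniture and walls round the work are solid. World frame = base frame: x ahead of the robot, y to its left, z up, the work surface at z = 0. Lengths are in m, angles in rad, forces in N, time in s.
With the tool pointing down it reaches from about 0.3 to 0.875 m from the base axis. Payload 6.4 kg.
Tool frame: the origin (TCP) lies midway between the tips of the shut fingers; the grasp point (between the pads) lies 19 mm behind it; z points along the fingers, y is the direction in which the jaws open and shut (so a half turn about z gives the same grasp; the last joint's range is limited). The gripper opens to 85 mm and grips with 20 to 120 N. Pads are 22 mm wide; open, the fingers measure 114 mm over their backs; the gripper's body (76 mm by 85 mm) begins 54 mm behind the grasp point. The pads swing forward as they close: fully open they stand 13 mm farther back than shut.
Start: joints at [1.137, 0.181, 1.607, -0, 1.354, -0.206], TCP at [0.13, 0.56, 0.231] pointing down, gripper open.
Joint ranges: [-2.99, 2.99], [-0.89, 2.07], [0.3, 2.58], [-1.14, 4.28], [0, 2.63], [-3.12, 3.12]. Speed limits (rad/s): [2.57, 2.57, 3.01, 3.14, 3.14, 3.14].

INTERFACE

Orientations are given as a unit quaternion [w, x, y, z].
In Python, from bench import ctrl gives the robot as it stands. The module is installed in compiled form; this text tells all that it offers.
- The arm moves only by the tool arm_command, never from a script. Its argument "plan" is one flat list of numbers, 4 for each row, row after row: the shift along the tool's x, y, z in mm, then the turn about the tool's z in rad. A call has 1 to 20 rows; each row shifts and turns the commanded pose from where the row before left it, along the tool's axes as they then stand; what a row does not reach is not made up. A row lasts 1/10 s, in which the tool goes at most 50 mm and 8.59 degrees, less where a joint would pass 70% of its speed; a pose out of reach is approached as far as the arm can. A call is refused whole if a number of a shift passes 50 or a number of a turn 0.15, either way. A call with a gripper value outside its range is refused whole. "grip" is the opening, from 0 (shut) to 1 (fully open), set as the call begins (left out, the last holds). The fingers move at their own pace and stop on an object; the grip force is fixed at half the most. Time passes only in rows, so rows that do not move let the fingers close. It gives the time, the measured TCP pose, the force and the opening at its end, in the units of the state.
- ctrl.get_obs(): the state, without advancing time (a new reading comes with each control period).
- ctrl.camera(name): name is "side" or "top"; returns a dict with "color" (400x640x3 uint8, red, green, blue), "camera_matrix" (3x3 intrinsics, pixels), "eye" and "attitude" of the camera in the world. Camera axes: x right, y up, looking along -z (the intrinsics and any distortion apply to the point x, -y, -z); pixel columns grow to the right and rows downward; lengths in m; the calibration is good to about 2 mm. A picture is of the moment at which its call begins. There is no depth.
- ctrl.hand_in(): hands the job in, once; it reports no verdict.
The state is a dict: "time_s": time; "q": joint angles; "dq": joint speeds; "joint_efforts": joint torques, N m; "eef_pos": TCP position; "eef_rot": TCP orientation; "wrist_force": force on the tool from outside, world axes, zero at the start; "torque": the same for the moment, N m; "opening": opening from 0.0 (shut) to 1.0 (fully open).
Only numpy, scipy, OpenCV 4.12 (cv2) and the standard library are available. Lean on these libraries where they do the work, as an engineer would, in place of code of your own. Each camera call takes 0.05 s, during which the arm holds its last target. There are 200 camera calls.

TASK

Of the three identical amber bottles with teal caps, one is full and two are empty: lift them to feel which is the full one, and stand it upright in the small blue spill tray. Leave the two empty bottles standing upright on the worktop, outside the tray, and set every bottle down gently, without dropping it.

Things in the scene. Friction and masses are not known exactly. Their poses are not given: they have to be found in the camera images.
- bottle_1_mid (a point): Amber bottle with teal screw cap, one of three exactly alike: 140 mm tall; body 62 mm in diameter, straight up to 98 mm, shoulder above; cap 30 mm in diameter. Closed, rigid, standing. One of the three is full, about 0.55 kg (5.4 N); two are empty, about 0.15 kg (1.5 N), each within 10 percent; only lifting tells. Point: on its axis, 70 mm above its underside; z along the axis, up.
- bottle_2_mid (a point): Amber bottle with teal screw cap, one of three exactly alike: 140 mm tall; body 62 mm in diameter, straight up to 98 mm, shoulder above; cap 30 mm in diameter. Closed, rigid, standing. One of the three is full, about 0.55 kg (5.4 N); two are empty, about 0.15 kg (1.5 N), each within 10 percent; only lifting tells. Point: on its axis, 70 mm above its underside; z along the axis, up.
- bottle_3_mid (a point): Amber bottle with teal screw cap, one of three exactly alike: 140 mm tall; body 62 mm in diameter, straight up to 98 mm, shoulder above; cap 30 mm in diameter. Closed, rigid, standing. One of the three is full, about 0.55 kg (5.4 N); two are empty, about 0.15 kg (1.5 N), each within 10 percent; only lifting tells. Point: on its axis, 70 mm above its underside; z along the axis, up.
- tray_floor (a point): Shallow blue spill tray, 96 mm along its x by 116 mm along its y over the rim, fixed to the worktop, open above, in the same row as the bottles. Point: centre of its inner floor, 4 mm above the worktop; z up. The floor is 88 mm by 108 mm; the rim stands 16 mm above it. Behind the row, from x = 0.53 on, stands an apparatus 0.27 m tall; carry bottles in front of it or over the others.
Things that resemble listed ones, but are neither listed nor needed, are in the scene too. What is shaped like the part that bears bottle_2_mid but pink is not meant.

How it is judged:
By the outcome, as a careful person would: the job done as asked, in the order asked, and still so for the second after the job is handed in, with the robot touching nothing.
It also fails if it takes over 72 s, if anything falls off the work surface, if the arm or the gripper's body presses on something with over 40 N, if the wrist force passes 120 N, or if a joint passes its speed limit or range.

## Working session

There is one attempt and no reset: what is moved stays moved. The work goes in short steps, Python scripts to look and compute and a tool call to move; the robot and the scene stay as the last step left them, time stands still between calls to the robot, and variables do not carry over. Pictures are saved under pics/ and viewed, about 8 in all and at most 12, crops included, and the job is handed in when it is done.

Besides the shell and the picture viewer there is one more tool, called after "Call:" by a JSON object that holds its "op" and its "data". arm_command: Moves the arm, as the interface text tells. Its arguments: {"type":"object","properties":{"plan":{"type":"array","items":{"type":"number"}},"grip":{"type":"number"}},"required":["plan"]}

```bash
mkdir -p pics
cat > h.py <<'E'
import numpy as np, cv2
from bench import ctrl
def snap(n,fn=None):
    c=ctrl.camera(n)
    if fn: cv2.imwrite('pics/'+fn,c['color'][:,:,::-1])
    return c
E
python3 - <<'E'
from h import *
o=ctrl.get_obs()
print({k:np.round(v,3) for k,v in o.items()})
for n in('side','top'):
    c=snap(n,n+'0.png'); print(n,c.keys(),c['camera_matrix'],c['eye'],c['attitude'])
    np.savez(n+'0.npz',**{k:v for k,v in c.items() if v is not None})
E
```

```text
{'time_s': np.float64(0.0), 'q': array([ 1.137,  0.182,  1.608, -0.   ,  1.354, -0.206]), 'dq': array([ 0.   , -0.001, -0.   , -0.   ,  0.001, -0.001]), 'joint_efforts': array([-1.0000e-03, -4.4488e+01, -3.5133e+01, -0.0000e+00,  9.0000e-03,
       -0.0000e+00]), 'eef_pos': array([0.13, 0.56, 0.23]), 'eef_rot': array([-0.   ,  0.114,  0.994, -0.001]), 'wrist_force': array([ 0.706, -0.005, -0.127]), 'torque': array([-0.046, -0.045,  0.029]), 'opening': np.float64(1.001)}
side dict_keys(['color', 'camera_matrix', 'eye', 'attitude']) [[367.62169911   0.         319.83427773]
 [  0.         367.62169911 205.03094755]
 [  0.           0.           1.        ]] [0.39686842 0.82860396 0.71921522] [-0.06895884 -0.01605184  0.34018396  0.93768965]
top dict_keys(['color', 'camera_matrix', 'eye', 'attitude']) [[504.49094443   0.         321.0552515 ]
 [  0.         504.49094443 203.03636323]
 [  0.           0.           1.        ]] [0.37368065 0.28660675 1.06757515] [ 0.71634677  0.03172736 -0.04458417 -0.69559538]
```

View pics/top0.png

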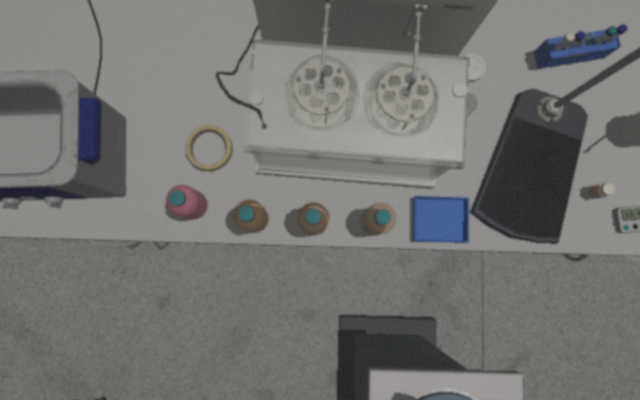

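View pics/side0.png

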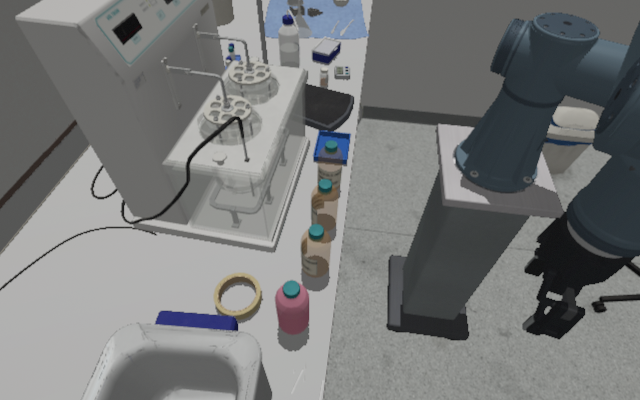

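The top view shows the pink bottle at (185,202), which is not wanted. The amber bottles are at (250,215), (313,217) and (379,218), and the blue tray is at (440,219). The other blue things are the rack at (578,47) and the navy part at (90,130), neither of which is a tray. In the side view the pink bottle is at (292,305), the amber caps at (316,231), (325,187) and (331,147), and the tray at (333,147).

```bash
cat >> h.py <<'E'
from scipy.spatial.transform import Rotation as R
def ray(c,uv):
    K=c['camera_matrix']; d=np.linalg.inv(K)@[uv[0],uv[1],1]; d=d*[1,-1,-1]
    w,x,y,z=c['attitude']; return c['eye'],R.from_quat([x,y,z,w]).apply(d)
def onz(c,uv,z):
    e,d=ray(c,uv); return e+d*(z-e[2])/d[2]
def blobs(c,lo,hi,amin=30):
    h=cv2.cvtColor(c['color'],cv2.COLOR_RGB2HSV); m=cv2.inRange(h,np.array(lo),np.array(hi))
    n,_,s,ce=cv2.connectedComponentsWithStats(m)
    return [(ce[i],s[i]) for i in range(1,n) if s[i][4]>=amin]
TEAL=((80,100,50),(98,255,255)); BLUE=((100,120,60),(118,255,255))
E
python3 - <<'E'
from h import *
for n in('side','top'):
    c=dict(np.load(n+'0.npz'))
    for ce,s in blobs(c,*TEAL): print(n,'teal',ce.round(1),s,onz(c,ce,.14 if n=='top' else .135).round(4))
    for ce,s in blobs(c,*BLUE,200): print(n,'blue',ce.round(1),s,onz(c,ce,.012).round(4))
c=dict(np.load('top0.npz'))
h=cv2.cvtColor(c['color'],cv2.COLOR_RGB2HSV); m=cv2.inRange(h,np.array(BLUE[0]),np.array(BLUE[1])); m[:,:400]=0;m[:,475:]=0;m[:150]=0
r=cv2.minAreaRect(cv2.findNonZero(m)); print(r)
for p in cv2.boxPoints(r): print(p,onz(c,p,.02).round(4))
cv2.imwrite('pics/crop0.png',cv2.resize(c['color'][160:270,150:490,::-1],None,fx=2.3,fy=2.3,interpolation=cv2.INTER_CUBIC))
E
```

```text
side teal [330.8 145.9] [325 141  12  11 110] [0.4553 0.1588 0.135 ]
side teal [324.9 185.2] [319 179  13  13 143] [0.4525 0.2878 0.135 ]
side teal [316.  231.2] [309 224  15  15 178] [0.4536 0.4121 0.135 ]
side teal [291. 289.] [283 281  17  17 221] [0.4783 0.5406 0.135 ]
side blue [332.6 142.4] [314 130  36  34 587] [0.4645 0.0016 0.012 ]
side blue [196.3 320. ] [156 311  81  19 933] [0.6674 0.5736 0.012 ]
top teal [612.3  30.5] [608  28   9   7  42] [ 0.8289 -0.2853  0.14  ]
top teal [177.2 198. ] [171 192  13  13 100] [0.4758 0.5361 0.14  ]
top teal [246.  213.3] [240 208  13  12 122] [0.4512 0.4087 0.14  ]
top teal [312.9 216.1] [307 210  13  13 118] [0.4498 0.2855 0.14  ]
top teal [382.9 216.9] [377 211  13  13 129] [0.4521 0.1561 0.14  ]
top blue [585.5  49.3] [550  39  69  20 455] [ 0.8463 -0.303   0.012 ]
top blue [439.5 219.2] [ 414  197   54   45 2228] [0.4617 0.0184 0.012 ]
((440.1739807128906, 219.0418701171875), (53.28335189819336, 43.1615104675293), 1.4320961236953735)
[413.00128 239.95006] [0.4161 0.0758 0.02  ]
[414.07996 196.80202] [0.5066 0.0743 0.02  ]
[467.34668 198.13368] [ 0.5073 -0.0382  0.02  ]
[466.268   241.28172] [ 0.4166 -0.0356  0.02  ]
```

View pics/crop0.png

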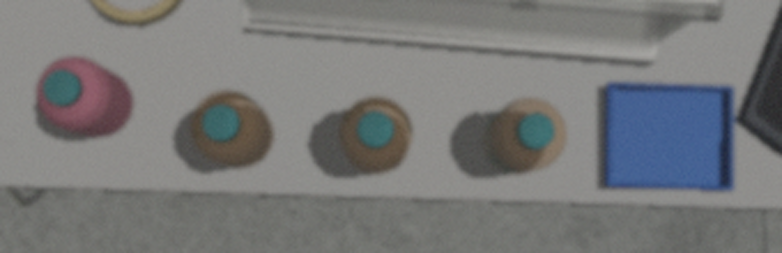

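The crop confirms three amber bottles with teal caps and one blue tray. In metres, the bottles are at about A (0.452,0.410), B (0.451,0.286) and C (0.453,0.157), with the tray at (0.461,0.018). I'm aligning the jaws with world y and moving above A.

Call:
{"op": "arm_command", "data": {"plan": [0, 0, 0, -0.115, 0, 0, 0, -0.114, -32, -15, 0, 0, -32, -15, 0, 0, -32, -15, 0, 0, -32, -15, 0, 0, -32, -15, 0, 0, -32, -15, 0, 0, -32, -15, 0, 0, -32, -15, 0, 0, -32, -15, 0, 0, -32, -15, 0, 0, 0, 0, 0, 0, 0, 0, 0, 0], "grip": 1}}

```text
time_s: 1.5
eef_pos: [0.4501, 0.4099, 0.2306]
eef_rot: [-0.001, 0.0, 1.0, -0.0]
wrist_force: [-0.3, -0.3, 0.5]
opening: 1.001
```

Call:
{"op": "arm_command", "data": {"plan": [-2, 0, 30, 0, 0, 0, 30, 0, 0, 0, 30, 0, 0, 0, 25, 0, 0, 0, 15, 0, 0, 0, 10, 0, 0, 0, 8, 0, 0, 0, 6, 0, 0, 0, 4, 0, 0, 0, 1, 0, 0, 0, 0, 0]}}

```text
time_s: 2.6
eef_pos: [0.4523, 0.4106, 0.0727]
eef_rot: [0.0, -0.001, 1.0, 0.0]
wrist_force: [-0.6, 0.8, -0.6]
opening: 1.0
```

Run:
```python
from h import *
c=snap('side')
cv2.imwrite('pics/s1.png',cv2.resize(c['color'][120:320,220:460,::-1],None,fx=3,fy=3))
```

```text
(no output)
```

View pics/s1.png

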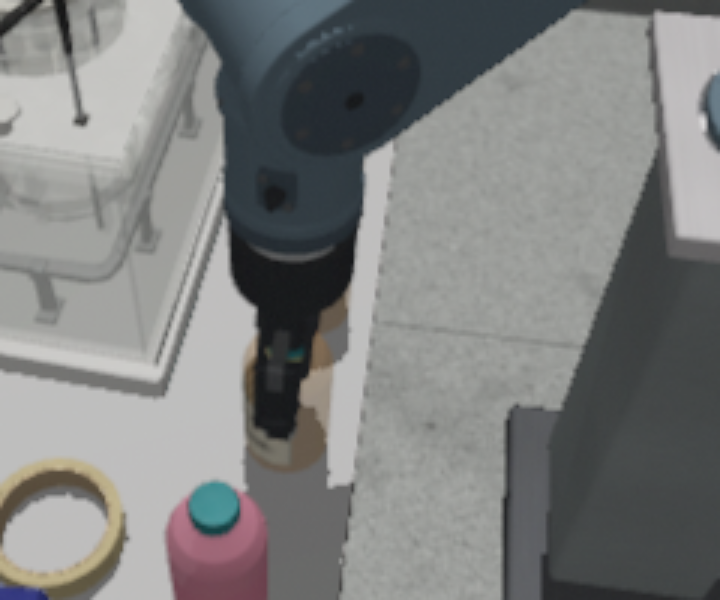

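The fingers straddle bottle A: the finger is at about crop (280,400) over the bottle body, and there was no contact on the way down. I'll lower 2 mm and close.

Call:
{"op": "arm_command", "data": {"plan": [0, 0, 2, 0, 0, 0, 0, 0, 0, 0, 0, 0, 0, 0, 0, 0, 0, 0, 0, 0, 0, 0, 0, 0, 0, 0, 0, 0, 0, 0, 0, 0], "grip": 0}}

```text
time_s: 3.45
eef_pos: [0.4526, 0.4107, 0.0709]
eef_rot: [0.001, -0.001, 1.0, 0.0]
wrist_force: [0.0, -1.2, 5.4]
opening: 0.702
```

Call:
{"op": "arm_command", "data": {"plan": [0, 0, -5, 0, 0, 0, -10, 0, 0, 0, -10, 0, 0, 0, -5, 0, 0, 0, 0, 0, 0, 0, 0, 0, 0, 0, 0, 0, 0, 0, 0, 0]}}

```text
time_s: 4.25
eef_pos: [0.4517, 0.4103, 0.0998]
eef_rot: [-0.0, -0.001, 1.0, -0.0]
wrist_force: [-0.2, 0.9, -1.7]
opening: 0.703
```

Run:
```python
from h import *
f=[]
for i in range(4):
    o=ctrl.get_obs(); f.append(o['wrist_force']); c=snap('side','s2.png' if i==3 else None)
print(np.round(f,2),o['eef_pos'].round(4),o['opening'])
c=snap('top','t2.png')
for ce,s in blobs(c,*TEAL): print(ce.round(1),s[4],onz(c,ce,.14).round(4))
```

```text
[[-0.21  0.94 -1.72]
 [ 0.13 -0.53 -1.6 ]
 [ 0.15 -0.08 -1.01]
 [ 0.46  0.32 -1.28]] [0.4519 0.4104 0.1   ] 0.7007343167268629
[612.4  30.4] 41 [ 0.8291 -0.2855  0.14  ]
[313.  216.3] 129 [0.4494 0.2853 0.14  ]
[382.9 216.6] 119 [0.4527 0.1561 0.14  ]
```

The wrist reads about -1.4 N with 60 mm between the pads, so A is lifted and empty. I'll set it down gently, release it and move over B.

Call:
{"op": "arm_command", "data": {"plan": [0, 0, 8, 0, 0, 0, 8, 0, 0, 0, 6, 0, 0, 0, 3, 0, 0, 0, 2, 0, 0, 0, 1, 0, 0, 0, 1, 0, 0, 0, 1, 0, 0, 0, 0, 0, 0, 0, 0, 0]}}

```text
time_s: 5.5
eef_pos: [0.4524, 0.4107, 0.0709]
eef_rot: [0.0, -0.001, 1.0, 0.0]
wrist_force: [-0.8, -1.5, 2.7]
opening: 0.699
```

Call:
{"op": "arm_command", "data": {"plan": [0, 0, 0, 0, 0, 0, 0, 0, 0, 0, 0, 0, 0, 0, 0, 0, 0, 0, 0, 0, 0, 0, 0, 0, 0, 0, -10, 0, 0, 0, -20, 0, 0, 0, -35, 0, 0, 0, -40, 0, 0, -31, -5, 0, 0, -31, 0, 0, 0, -31, 0, 0, 0, -32, 0, 0, 0, 0, 0, 0], "grip": 1}}

```text
time_s: 7.0
eef_pos: [0.4523, 0.2828, 0.1811]
eef_rot: [0.0, 0.001, 1.0, -0.0]
wrist_force: [-0.2, 0.8, -0.3]
opening: 0.996
```

Run:
```python
from h import *
c=snap('side')
for ce,s in blobs(c,*TEAL): print(ce.round(1),s[4],onz(c,ce,.135).round(4))
c=snap('top')
for ce,s in blobs(c,*TEAL): print(ce.round(1),s[4],onz(c,ce,.14).round(4))
```

```text
[324.8 186.1] 119 [0.4522 0.2905 0.135 ]
[315.6 231.5] 170 [0.4542 0.413  0.135 ]
[291. 289.] 222 [0.4782 0.5406 0.135 ]
[612.2  30.6] 44 [ 0.8288 -0.2851  0.14  ]
[177.5 198. ] 93 [0.4757 0.5357 0.14  ]
```

A is standing where it was. Next is B.

Call:
{"op": "arm_command", "data": {"plan": [0, 3, 10, 0, 0, 0, 25, 0, 0, 0, 25, 0, 0, 0, 18, 0, 0, 0, 12, 0, 0, 0, 8, 0, 0, 0, 6, 0, 0, 0, 4, 0, 0, 0, 2, 0, 0, 0, 0, 0]}}

```text
time_s: 8.1
eef_pos: [0.4524, 0.2886, 0.0705]
eef_rot: [0.0, -0.001, 1.0, 0.0]
wrist_force: [-0.2, -0.2, 0.3]
opening: 0.999
```

Call:
{"op": "arm_command", "data": {"plan": [0, 0, 0, 0, 0, 0, 0, 0, 0, 0, 0, 0, 0, 0, 0, 0, 0, 0, 0, 0, 0, 0, 0, 0, 0, 0, 0, 0, 0, 0, 0, 0], "grip": 0}}

```text
time_s: 8.9
eef_pos: [0.4529, 0.2883, 0.0715]
eef_rot: [0.001, -0.001, 1.0, -0.0]
wrist_force: [-1.1, -2.4, 5.1]
opening: 0.699
```

Call:
{"op": "arm_command", "data": {"plan": [0, 0, -5, 0, 0, 0, -10, 0, 0, 0, -10, 0, 0, 0, -5, 0, 0, 0, 0, 0, 0, 0, 0, 0, 0, 0, 0, 0, 0, 0, 0, 0]}}

```text
time_s: 9.7
eef_pos: [0.4518, 0.2884, 0.0998]
eef_rot: [-0.0, -0.001, 1.0, -0.0]
wrist_force: [0.8, -0.1, -6.5]
opening: 0.697
```

Run:
```python
from h import *
f=[]
for i in range(4):
    o=ctrl.get_obs(); f.append(o['wrist_force']); c=snap('side','s3.png' if i==3 else None)
print(np.round(f,2),o['eef_pos'].round(4),o['opening'])
```

```text
[[ 0.84 -0.11 -6.51]
 [ 0.04  0.64 -5.77]
 [-0.35  0.2  -6.39]
 [ 1.06 -0.12 -5.97]] [0.452  0.2884 0.1   ] 0.6982177730469143
```

B reads about -6 N, so it is the full one. I'll carry it high over C to the tray.

Call:
{"op": "arm_command", "data": {"plan": [0, 0, -15, 0, 0, 0, -25, 0, 0, 0, -30, 0, 0, 0, -30, 0, 0, 0, -30, 0, 0, 0, -20, 0, 0, 0, 0, 0]}}

```text
time_s: 10.6
eef_pos: [0.4541, 0.2893, 0.2539]
eef_rot: [0.003, -0.001, 1.0, 0.001]
wrist_force: [0.1, 0.1, -5.0]
opening: 0.699
```

Call:
{"op": "arm_command", "data": {"plan": [0, -10, 0, 0, 0, -20, 0, 0, -1, -25, 0, 0, -1, -25, 0, 0, -1, -25, 0, 0, -1, -25, 0, 0, -1, -25, 0, 0, -1, -25, 0, 0, -1, -25, 0, 0, -1, -25, 0, 0, -1, -20, 0, 0, 0, -12, 0, 0, 0, -8, 0, 0, 0, 0, 0, 0, 0, 0, 0, 0]}}

```text
time_s: 12.1
eef_pos: [0.4612, 0.0191, 0.2499]
eef_rot: [-0.0, -0.001, 1.0, 0.0]
wrist_force: [-0.3, -0.1, -6.0]
opening: 0.702
```

Run:
```python
from h import *
c=snap('side'); a=c['color'][60:260,220:460,::-1]
cv2.imwrite('pics/s4.png',cv2.resize(a,None,fx=3,fy=3))
for ce,s in blobs(c,*TEAL): print(ce.round(1),s[4],onz(c,ce,.135).round(4))
```

```text
[330.8 146.1] 106 [0.4552 0.1592 0.135 ]
[315.6 231.5] 170 [0.4543 0.4128 0.135 ]
[291. 289.] 222 [0.4782 0.5406 0.135 ]
```

View pics/s4.png

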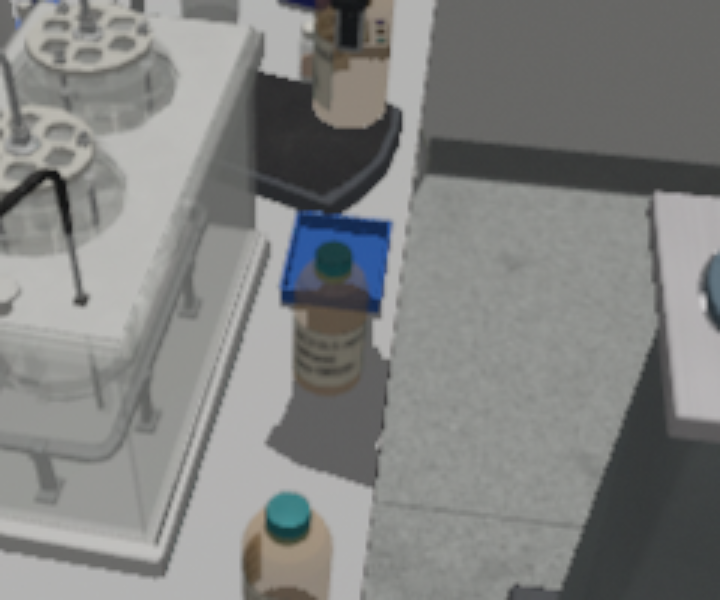

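B hangs upright above the tray, with its underside at crop (350,120), and C and A have not moved. I'll lower it, slowly at the end.

Call:
{"op": "arm_command", "data": {"plan": [0, 0, 15, 0, 0, 0, 25, 0, 0, 0, 30, 0, 0, 0, 30, 0, 0, 0, 25, 0, 0, 0, 18, 0, 0, 0, 10, 0, 0, 0, 7, 0, 0, 0, 4, 0, 0, 0, 3, 0, 0, 0, 0, 0, 0, 0, 0, 0]}}

```text
time_s: 13.35
eef_pos: [0.462, 0.0185, 0.0839]
eef_rot: [0.001, -0.001, 1.0, -0.0]
wrist_force: [-0.5, 0.5, -5.7]
opening: 0.701
```

Call:
{"op": "arm_command", "data": {"plan": [0, 0, 2, 0, 0, 0, 2, 0, 0, 0, 1, 0, 0, 0, 1, 0, 0, 0, 1, 0, 0, 0, 1, 0, 0, 0, 0, 0, 0, 0, 0, 0]}}

```text
time_s: 14.15
eef_pos: [0.4617, 0.0185, 0.0756]
eef_rot: [0.0, -0.001, 1.0, -0.0]
wrist_force: [-0.2, -0.9, -1.7]
opening: 0.698
```

Contact has begun, since the wrist load fell from -6 N to -1.7 N. I'll lower another 1 mm, then open and retreat.

Call:
{"op": "arm_command", "data": {"plan": [0, 0, 0.5, 0, 0, 0, 0.5, 0, 0, 0, 0, 0]}}

```text
time_s: 14.45
eef_pos: [0.4624, 0.0185, 0.0755]
eef_rot: [0.001, -0.001, 1.0, -0.0]
wrist_force: [-2.6, 0.7, 7.5]
opening: 0.701
```

Call:
{"op": "arm_command", "data": {"plan": [0, 0, 0, 0, 0, 0, 0, 0, 0, 0, 0, 0, 0, 0, 0, 0, 0, 0, 0, 0, 0, 0, 0, 0, 0, 0, -8, 0, 0, 0, -15, 0, 0, 0, -30, 0, 0, 0, -40, 0, 0, 0, -40, 0, 30, 0, -20, 0, 40, 0, 0, 0, 40, 0, 0, 0, 0, 0, 0, 0], "grip": 1}}

```text
time_s: 15.95
eef_pos: [0.348, 0.0191, 0.2274]
eef_rot: [0.0, -0.001, 1.0, -0.0]
wrist_force: [0.5, -0.8, -0.6]
opening: 1.002
```

Run:
```python
from h import *
c=snap('side')
for ce,s in blobs(c,*TEAL,20): print(ce.round(1),s[4],onz(c,ce,.135).round(4))
t=snap('top')
for ce,s in blobs(t,*TEAL,20): print(ce.round(1),s[4],onz(t,ce,.14).round(4))
a=cv2.resize(c['color'][80:280,250:400,::-1],(400,533)); b=cv2.resize(t['color'][140:280,340:480,::-1],(400,400))
b=cv2.copyMakeBorder(b,0,133,0,0,0); cv2.imwrite('pics/f.png',np.hstack([a,b]))
```

```text
[230.5  48.5] 20 [ 0.8273 -0.2531  0.135 ]
[334.6 109.6] 90 [0.4628 0.0137 0.135 ]
[331.1 145.6] 115 [0.4547 0.1576 0.135 ]
[315.5 231.5] 171 [0.4543 0.4129 0.135 ]
[291. 289.] 222 [0.4782 0.5406 0.135 ]
[612.5  30.3] 41 [ 0.8294 -0.2857  0.14  ]
[177.6 198.2] 92 [0.4754 0.5355 0.14  ]
[246.4 213.5] 113 [0.4509 0.408  0.14  ]
[458.3 215.1] 163 [0.4598 0.016  0.14  ]
[382.9 216.6] 121 [0.4528 0.1561 0.14  ]
```

View pics/f.png

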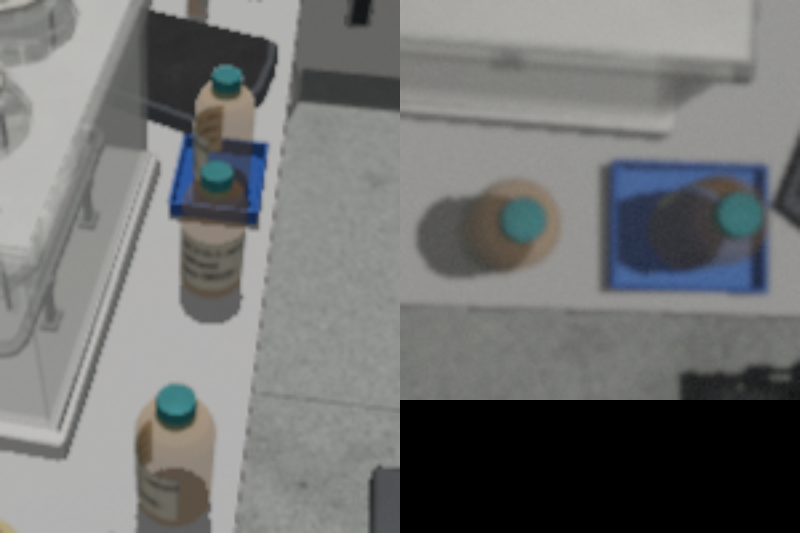

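The final views show B upright in the tray, with its cap at side (335,110) and top (458,215). A and C are standing where they were, and the gripper is clear of everything.

```bash
python3 -c "
from h import *
print(ctrl.hand_in())"
```

```text
the job is handed in; nothing more can be done
None
```

The full bottle is standing upright in the blue tray, and both empty bottles are upright on the worktop where they began. I handed the job in at about 16 s of the 72 s allowed.

- **Weighing:** the bottle farthest from the tray read about 1.4 N when lifted, so it is empty. The middle bottle read about 6 N, so it is the full one. That is slightly above the listed 5.4 N ± 10 %, but nowhere near an empty bottle's 1.5 N.
- **Not lifted:** I did not lift the third bottle, because the first two readings already settled which one is full.
- **Last checks:** both cameras put the full bottle's cap within about 5 mm of the tray's centre, where there is 13 to 23 mm of room around the bottle. The other two are within about 2 mm of where they started, and the gripper is open and touching nothing. No check failed.

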